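# Set out a dental student's work tray

## Task

Set out the student's work tray: in the row of the jaw model, put the large open steel dish in the well to the left of the jaw and the brown bottle in the well to its right; in the row of the drill stand, put the screw-capped jar in the well to the left of the stand and the white footed cup in the well to its right (left and right as seen from the robot looking at the tray). Close the steel dish with the steel lid that fits it, seated flat in its mouth. Set each thing down without dropping it, keep the dish, bottle, jar and cup upright throughout, and leave the smaller lid lying where it is.

Things in the scene. Friction and masses are not known exactly. Their poses are not given: they have to be found in the camera images.
- tray: fixed grey tray, 192 (x) by 289 (y) mm, 14 high; place and yaw vary. Six square wells 62 wide, 10 deep (floor 4 above the table): centres x = -44 (near row), +44 (far row); y = +88 (left), 0, -88 (right). Jaw and drill stand fill the middle two, the four corners are empty. Origin: centre of underside, x away from the robot, y to the robot's left.
- jaw: practice jaw: horseshoe of pink gum and white teeth on a white base 50 by 54 mm, 31 high; fixed in the tray's near or far middle well (varies). Origin: centre of its underside, on the well floor; axes parallel to the tray's, so the wells beside it are centred at y = +88 mm (left) and -88 (right) in its frame.
- drill_stand: aluminium block 40 by 54 mm, 24 high, with ten small drills standing in it, 45 high over all; fixed in the other middle well. Origin: centre of its underside, on the well floor; axes parallel to the tray's, so the wells beside it are centred at y = +88 mm (left) and -88 (right) in its frame.
- dish: open round stainless steel dish, 46 mm in diameter at the rim, 38 at the foot, 34 high, mouth 40 wide, 100 g; stands loose at one of six places beside the tray. Origin: centre of its underside, z up; round, yaw means nothing.
- big_lid: the dish's lid: steel disc 49 mm wide, plug under it 36 wide, round knob on top. Heights above its origin: plug 0 to 5, disc 5 to 8, knob (13 wide on a thinner neck) 11 to 25. 50 g. Lies plug down at one of six places beside the tray. Origin: centre of the plug's underside, z up. Seated in the dish's mouth, disc on the rim, its origin is 29 mm above the dish's.
- small_lid: a steel lid of the same form but only 32 mm wide (plug 21), with the same knob; too small for the dish, it belongs to a little steel pot nearby. Lies plug down at one of six places beside the tray; leave it there. Origin: centre of the plug's underside, z up.
- cup: open white porcelain cup on a foot: foot and bowl 42 mm in diameter, narrower waist 8 to 18 up, straight bowl (grip it) 20 to 38, 38 high, 80 g; stands loose at one of six places beside the tray. Origin: centre of its underside, z up; round, yaw means nothing.
- jar: closed jar, white body, grey ribbed screw cap, 44 mm in diameter, 57 high, 110 g; stands loose at one of six places beside the tray. Origin: centre of its underside, z up; round, yaw means nothing.
- bottle: closed brown bottle with paper band and black cap: body 40 mm in diameter up to 44 high, cap 25 wide from 58 to 75, 75 high over all, 120 g; stands loose at one of six places beside the tray. Origin: centre of its underside, z up; round, yaw means nothing.
There are look-alikes about, which are no part of the job. Leave any green look-alike of the jar alone.

How it is judged:
By the outcome, as a careful person would: the job done as asked, in the order asked, and still so for the second after the job is handed in, with the robot touching nothing.
It also fails if it takes over 112 s, if anything falls off the work surface, if the arm or the gripper's body presses on something with over 40 N, if the wrist force passes 120 N, or if a joint passes its speed limit or range.

## Robot

A 6-joint arm with a two-finger parallel gripper is mounted at the origin on the work surface. World frame = base frame: x ahead of the robot, y to its left, z up, the work surface at z = 0. Lengths are in m, angles in degrees, forces in N, time in s.
With the tool pointing down it reaches from about 0.35 to 0.875 m from the base axis. Payload 4.2 kg.
Tool frame: the origin (TCP) lies midway between the tips of the shut fingers; the grasp point (between the pads) lies 19 mm behind it; z points along the fingers, y is the line along which they close (so a half turn about z gives the same grasp; the last joint's range is limited). The gripper opens to 87 mm and grips with 3 to 60 N. Pads are 19 mm wide; open, the fingers measure 117 mm over their backs; the gripper's body (75 mm by 190 mm) begins 51 mm behind the grasp point.
Start: joints at [-54.511, 22.042, 0.453, 0, -68.411, -14.817], TCP at [0.221, -0.585, 0.223] pointing down, gripper open.
Joint ranges: [-179.83, 179.83], [-69.29, 118.12], [-61.27, 80.66], [-181.25, 117.63], [-171.15, -9.14], [-177.46, 177.46]. Speed limits (degrees/s): [159.86, 159.86, 180, 180, 180, 180].

## Interface

Orientations are given as a 3x3 rotation matrix whose columns are the frame's x, y, z axes.
In Python, from station import sensors, eyes, workorder gives the robot as it stands.
- The arm moves only by the tool nudge_tcp, called after ">>>" by a JSON object that holds its "name" and its "arguments". Schema: {"type":"object","properties":{"motion":{"type":"array","items":{"type":"number"},"minItems":7,"maxItems":56},"only":{"type":"string"},"quiet":{"type":"boolean"},"lines":{"type":"string"}},"required":["motion"],"additionalProperties":false}. motion is one flat list of numbers that holds 1 to 8 rows one after another, with no inner brackets; each row has 7 numbers: the opening from 0.0 (shut) to 1.0 (fully open), then dx, dy, dz in m, then a rotation vector rx, ry, rz in degrees; each row is the pose to reach, as a shift and turn from the pose commanded when the call began, along the tool's axes at that moment; what a row does not reach only later rows make up. A row lasts 1/10 s, in which the tool goes at most 0.05 m and 8.59 degrees, less where a joint would pass 70% of its speed; a pose out of reach is approached as far as the arm can. The fingers move at their own pace and stop on an object; the grip force is fixed at half the most. Time passes only in rows, so rows that do not move let the fingers close. The tool returns the time, the measured TCP pose, the force, the opening and the grip force at its end. only (a regular expression) keeps the lines of the reply that match it, lines (a string "A,B") keeps lines A to B, and quiet returns only ok. Input that does not fit is refused with a message, and nothing moves.
- sensors.sense(): the state, without advancing time (a new reading comes with each control period).
- eyes.capture(name): name is "scene" or "top"; returns a dict with "pixels" (384x512x3 uint8, red, green, blue), "z_map" (384x512 float32, m along the optical axis (not along the pixel's ray), 0 where there is no reading), "K" (3x3 intrinsics, pixels), "world_from_camera" (4x4, takes a point from camera to world coordinates). Camera axes: x right, y up, looking along -z (the intrinsics and any distortion apply to the point x, -y, -z); pixel columns grow to the right and rows downward; lengths in m; the calibration is good to about 2 mm. A picture is of the moment at which its call begins.
- workorder.finish_job(): hands the job in; it is judged then, once.
The state is a dict: "time_s": time; "joints": joint angles; "joint_velocities": joint speeds; "effort": joint torques, N m; "tcp_pos": TCP position; "ee_rot": TCP orientation; "wrist_force": force on the tool from outside, world axes, zero at the start; "moment": the same for the moment, N m; "gripper_width": opening from 0.0 (shut) to 1.0 (fully open); "gripper_force": force on a finger pad.
Only numpy, scipy, OpenCV 4.12 (cv2) and the standard library are available. Lean on these libraries where they do the work, as an engineer would, in place of code of your own. Each camera call takes 0.05 s, during which the arm holds its last target. There are 200 camera calls.

## Working session

There is one attempt and no reset: what is moved stays moved. The work goes in short steps, Python scripts to look and compute and a tool call to move; the robot and the scene stay as the last step left them, time stands still between calls to the robot, and variables do not carry over. Pictures are saved under pics/ and viewed, at most 14 in all, crops included, and the job is handed in when it is done.

```bash
ls; mkdir -p pics
```

Create h.py:
```python
import numpy as np, cv2
from station import sensors, eyes, workorder
def cap(n,f=None):
    c=eyes.capture(n)
    if f: cv2.imwrite('pics/'+f, c['pixels'][:,:,::-1])
    np.savez('/tmp/%s.npz'%n, **{k:np.asarray(v) for k,v in c.items()})
    return c
def cloud(c):
    z=c['z_map']; K=c['K']; h,w=z.shape
    u,v=np.meshgrid(np.arange(w),np.arange(h))
    P=np.stack([(u-K[0,2])/K[0,0]*z,-(v-K[1,2])/K[1,1]*z,-z,np.ones_like(z)],-1)
    W=(P@np.asarray(c['world_from_camera']).T)[...,:3]; W[z==0]=np.nan
    return W
```

Run:
```python
from h import *
for n in('top','scene'):
    c=cap(n)
    cv2.imwrite('pics/%s0.png'%n, cv2.resize(c['pixels'][:,:,::-1],(800,600),interpolation=cv2.INTER_CUBIC))
    print(c.keys(),c['K'],c['world_from_camera'])
print(sensors.sense())
```

```text
pics
dict_keys(['pixels', 'z_map', 'K', 'world_from_camera']) [[377.55419761   0.         254.04706297]
 [  0.         377.55419761 192.58425573]
 [  0.           0.           1.        ]] [[ 0.01015795  0.98996419 -0.14095291  0.39334197]
 [-0.99988512  0.01164184  0.00970692  0.05431862]
 [ 0.01125045  0.14083811  0.98996871  1.05335983]
 [ 0.          0.          0.          1.        ]]
dict_keys(['pixels', 'z_map', 'K', 'world_from_camera']) [[433.17742047   0.         253.22692684]
 [  0.         433.17742047 191.56543216]
 [  0.           0.           1.        ]] [[-0.80778859 -0.3283615   0.48954706  1.19863089]
 [ 0.58941468 -0.4383175   0.67857801  0.97730716]
 [-0.00824185  0.83669379  0.54760896  0.80799697]
 [ 0.          0.          0.          1.        ]]
{'time_s': 0.1, 'joints': array([-5.45105902e+01,  2.20871841e+01,  3.88873913e-01, -2.39141455e-02,
       -6.84114333e+01, -1.48181597e+01]), 'joint_velocities': array([-0.12228303, -0.10999246,  0.16359355,  0.05860454,  0.03889864,
       -0.08919296]), 'effort': array([-3.31639903e-04, -3.91689384e+01,  1.87934411e+01,  4.23190355e+00,
        1.34521382e-02, -6.65340372e-05]), 'tcp_pos': array([ 0.22047117, -0.58426021,  0.22157254]), 'ee_rot': array([[-9.35675566e-01, -3.52860599e-01, -7.95962765e-04],
       [-3.52861478e-01,  9.35673870e-01,  1.78483841e-03],
       [ 1.14962410e-04,  1.95089429e-03, -9.99998090e-01]]), 'wrist_force': array([-0.07514526, -0.11261784, -0.51507579]), 'moment': array([ 0.02553809, -0.03069314,  0.01561303]), 'gripper_force': 0.0, 'gripper_width': 1.0020789592548294}
```

View pics/top0.png

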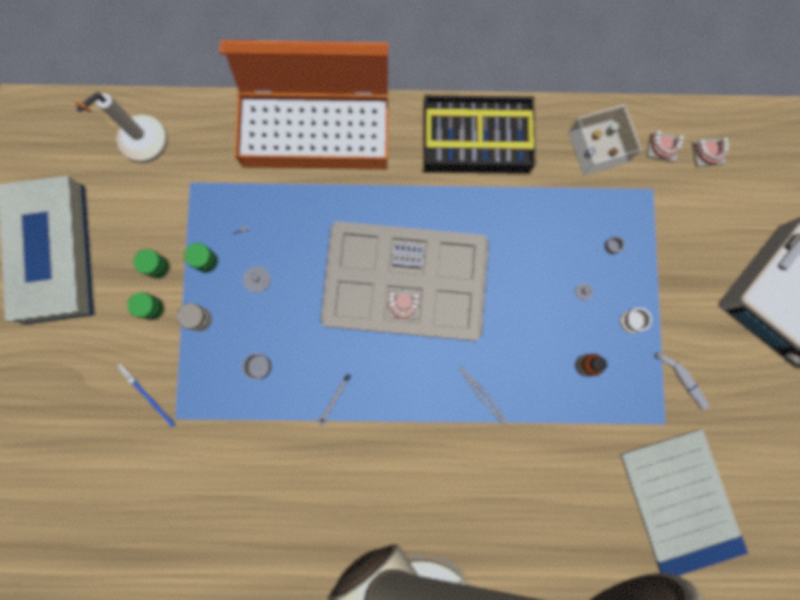

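View pics/scene0.png

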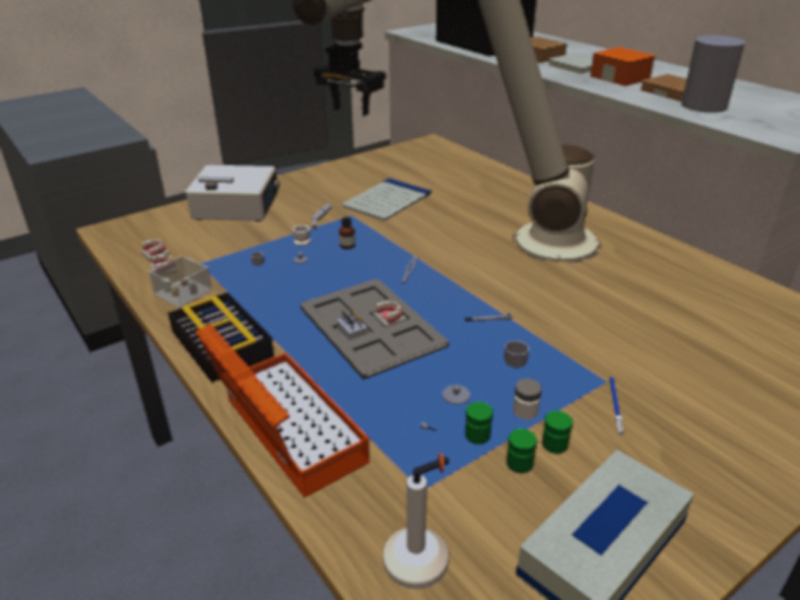

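The top view (800×600 pixels) shows the jaw in the near middle well at (404,303) and the drill stand in the far one at (408,253).

Candidates:
- **Dish:** the large dish at (257,366), or the small pot at (614,245). I choose the larger.
- **Lid:** the big lid at (256,279), or the small lid at (584,292). I choose the larger.
- **Jar:** the grey-capped jar at (194,317), or the green ones at (200,257), (150,263) and (144,305). I choose the grey-capped one.
- **Cup:** (636,320).
- **Bottle:** (592,365).

Next I'll measure them and check a crop.

Run:
```python
from h import *
c=dict(np.load('/tmp/top.npz')); W=cloud(c)
print('table z',np.nanmedian(W[240:260,150:350,2]))
for n,(u,v) in dict(dish=(257,366),pot=(614,245),biglid=(256,279),smalllid=(584,292),jar=(194,317),cup=(636,320),bottle=(592,365),g=(200,257)).items():
    u=int(u*.64);v=int(v*.64)
    R=W[v-22:v+23,u-22:u+23].reshape(-1,3)
    ctr=W[v,u,:2]; R=R[np.hypot(*(R[:,:2]-ctr).T)<.04]; 
    R=R[R[:,2]>0.004]
    zt=np.nanpercentile(R[:,2],97)
    for lo,hi in ((zt-.007,1),(.004,1)):
        S=R[(R[:,2]>lo)&(R[:,2]<hi)]
        (x,y),r=cv2.minEnclosingCircle(S[:,:2].astype(np.float32))
        print(n,'ztop %.4f'%zt,'n',len(S),'circ',np.round([x,y,2*r],4),'mid',np.round((np.percentile(S[:,:2],2,0)+np.percentile(S[:,:2],98,0))/2,4),'ext',np.round(np.ptp(S[:,:2],axis=0),4))
# tray
m=(W[...,2]>.009)&(W[...,2]<.019); m[:, :195]=0;m[:,325:]=0;m[:130]=0;m[225:]=0
P=W[m][:,:2]
rc=cv2.minAreaRect(P.astype(np.float32)); print('tray',rc, 'z',np.median(W[m][:,2]))
a=cv2.resize(c['pixels'][170:245,100:200,::-1],(400,300),interpolation=cv2.INTER_CUBIC)
b=cv2.resize(c['pixels'][145:220,355:455-20+20,::-1],(400,300),interpolation=cv2.INTER_CUBIC)
s=dict(np.load('/tmp/scene.npz'))['pixels'][190:290,240:440,::-1]
cv2.imwrite('pics/crop.png',np.vstack([np.hstack([a,b]),cv2.resize(s,(800,300)) if 0 else np.hstack([cv2.resize(s,(600,300),interpolation=cv2.INTER_CUBIC),np.zeros((300,200,3),np.uint8)])]))
```

```text
table z 0.0006088673864581562
dish ztop 0.0352 n 68 circ [0.4239 0.2852 0.0456] mid [0.4237 0.285 ] ext [0.0428 0.0432]
dish ztop 0.0352 n 202 circ [0.4247 0.2922 0.0685] mid [0.4237 0.285 ] ext [0.0605 0.0651]
pot ztop 0.0256 n 46 circ [ 0.6487 -0.348   0.0308] mid [ 0.6481 -0.3476] ext [0.0294 0.0289]
pot ztop 0.0256 n 118 circ [ 0.6484 -0.3484  0.0756] mid [ 0.6459 -0.3503] ext [0.0589 0.0708]
biglid ztop 0.0238 n 19 circ [0.5799 0.2957 0.0129] mid [0.58  0.296] ext [0.0113 0.0112]
biglid ztop 0.0238 n 241 circ [0.5745 0.297  0.0711] mid [0.5802 0.2958] ext [0.066  0.0525]
smalllid ztop 0.0253 n 16 circ [ 0.564  -0.2928  0.0114] mid [ 0.5639 -0.2923] ext [0.009  0.0092]
smalllid ztop 0.0253 n 119 circ [ 0.5625 -0.2885  0.0761] mid [ 0.5617 -0.2867] ext [0.0716 0.068 ]
jar ztop 0.0601 n 199 circ [0.5062 0.395  0.0437] mid [0.5063 0.3953] ext [0.0428 0.0418]
jar ztop 0.0601 n 326 circ [0.5088 0.3887 0.0762] mid [0.5098 0.3905] ext [0.0673 0.0682]
cup ztop 0.0392 n 85 circ [ 0.5132 -0.3787  0.0441] mid [ 0.5117 -0.3791] ext [0.0389 0.0438]
cup ztop 0.0392 n 260 circ [ 0.515  -0.38    0.0728] mid [ 0.5116 -0.3775] ext [0.0675 0.0597]
bottle ztop 0.0773 n 77 circ [ 0.4323 -0.2936  0.0257] mid [ 0.4323 -0.2924] ext [0.0233 0.0235]
bottle ztop 0.0773 n 257 circ [ 0.4295 -0.2845  0.0736] mid [ 0.432  -0.2843] ext [0.0583 0.0623]
g ztop 0.0603 n 204 circ [0.6126 0.3898 0.0449] mid [0.6121 0.3893] ext [0.0415 0.044 ]
g ztop 0.0603 n 320 circ [0.6089 0.3783 0.0718] mid [0.611  0.3884] ext [0.0637 0.059 ]
tray ((0.5808030366897583, 0.029094383120536804), (0.2888708710670471, 0.19290977716445923), 85.15324401855469) z 0.013998282204267465
```

View pics/crop.png

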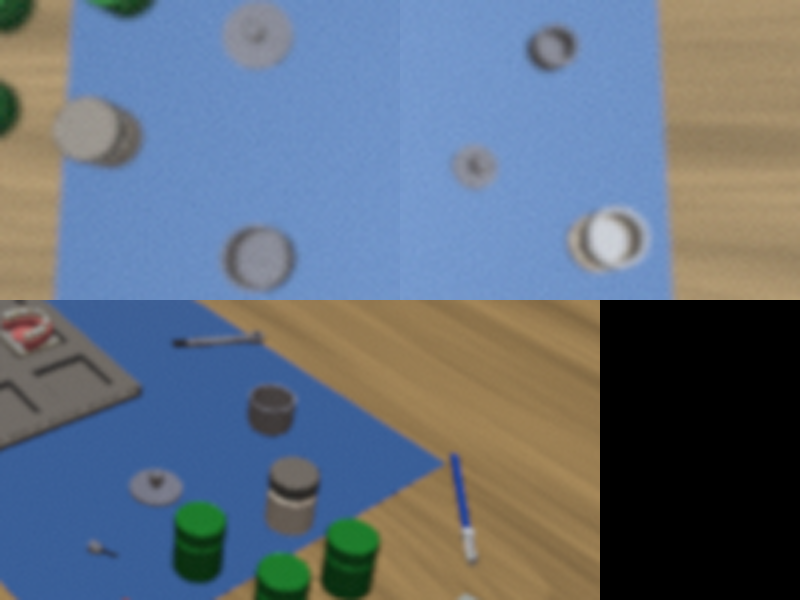

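The crop confirms the choices: the big lid at (257,35), the grey-capped jar at (95,133) and the dish at (258,257) on the left, and on the right the pot at (552,48), small lid at (475,166) and cup at (610,240). The sizes match the descriptions. The tray is centred at (0.581, 0.029) with a yaw of -4.85°. I'll start by squaring up the tool and moving forward.

>>> {"name": "nudge_tcp", "arguments": {"motion": [0.7,-0.05,0.01,0,0,0,5,0.7,-0.1,0.02,0,0,0,10,0.7,-0.15,0.03,0,0,0,15,0.7,-0.2,0.035,0,0,0,20.66,0.7,-0.25,0.045,0,0,0,20.66,0.7,-0.262,0.0455,0,0,0,20.66,0.7,-0.262,0.0455,0,0,0,20.66,0.7,-0.262,0.0455,0,0,0,20.66]}}

```text
time_s: 0.9
tcp_pos: [0.4492, -0.4496, 0.222]
ee_rot: [[-1.0, -0.0, -0.001], [-0.0, 1.0, 0.001], [0.001, 0.001, -1.0]]
wrist_force: [0.4, -0.2, 0.2]
gripper_width: 0.703
gripper_force: 0.0
```

```bash
python3 -c "
from station import sensors as s;d=s.sense();print(d['tcp_pos'],d['ee_rot'],d['joints'])"
```

```text
[ 0.44924801 -0.44960875  0.22201642] [[-9.99999169e-01 -4.45423013e-04 -1.20986162e-03]
 [-4.46278961e-04  9.99999650e-01  7.07298382e-04]
 [ 1.20954615e-03  7.07837730e-04 -9.99999018e-01]] [-3.04612843e+01  2.31382716e+01  2.07687678e+00  2.25532555e-04
 -6.90189016e+01 -5.95132512e+01]
```

>>> {"name": "nudge_tcp", "arguments": {"motion": [0.7,0,0.05,0,0,0,0,0.7,0,0.1,0,0,0,0,0.7,0,0.15,0,0,0,0,0.7,0,0.2,0,0,0,0,0.7,0,0.25,0,0,0,0,0.7,0,0.3,0,0,0,0,0.7,0,0.35,0,0,0,0,0.7,0,0.4,0,0,0,0], "lines": "1,2"}}

```text
time_s: 1.7
tcp_pos: [0.4486, -0.0494, 0.2229]
```

>>> {"name": "nudge_tcp", "arguments": {"motion": [0.7,0,0.05,0,0,0,0,0.7,0.005,0.1,0,0,0,0,0.7,0.01,0.15,0,0,0,0,0.7,0.015,0.2,0,0,0,0,0.7,0.02,0.25,0,0,0,0,0.7,0.0255,0.3,0.02,0,0,0,0.7,0.0255,0.3346,0.04,0,0,0,0.7,0.0255,0.3346,0.06,0,0,0]}}

```text
time_s: 2.5
tcp_pos: [0.4249, 0.2876, 0.1619]
ee_rot: [[-1.0, -0.002, 0.002], [-0.002, 1.0, 0.002], [-0.002, 0.002, -1.0]]
wrist_force: [-0.4, -1.0, -0.7]
gripper_width: 0.701
gripper_force: 0.0
```

>>> {"name": "nudge_tcp", "arguments": {"motion": [0.7,0,0,0.04,0,0,0,0.7,0,0,0.08,0,0,0,0.7,0,0,0.11,0,0,0,0.7,0,0,0.13,0,0,0,0.7,0,0,0.14,0,0,0,0.7,0,0,0.147,0,0,0,0.7,0,0,0.147,0,0,0,0.7,0,0,0.147,0,0,0]}}

```text
time_s: 3.3
tcp_pos: [0.4248, 0.2852, 0.0165]
ee_rot: [[-1.0, 0.0, 0.001], [0.0, 1.0, 0.001], [-0.001, 0.001, -1.0]]
wrist_force: [0.0, -0.4, 0.0]
gripper_width: 0.706
gripper_force: 0.0
```

>>> {"name": "nudge_tcp", "arguments": {"motion": [0.3,0,0,0,0,0,0,0,0,0,0,0,0,0,0,0,0,0,0,0,0,0,0,0,0,0,0,0,0,0,0,0,0,0,0,0,0,0,0,0,0,0,0,0,0,0,0,0,0,0,0,0,0,0,0,0]}}

```text
time_s: 4.1
tcp_pos: [0.4244, 0.2855, 0.0162]
ee_rot: [[-1.0, -0.001, 0.001], [-0.001, 1.0, 0.001], [-0.001, 0.001, -1.0]]
wrist_force: [-0.8, -1.2, 5.8]
gripper_width: 0.515
gripper_force: 30.0
```

>>> {"name": "nudge_tcp", "arguments": {"motion": [0,0,0,-0.01,0,0,0,0,0,0,-0.03,0,0,0,0,0,0,-0.06,0,0,0,0,0,0,-0.08,0,0,0,0,0,0,-0.08,0,0,0]}}

```text
time_s: 4.6
tcp_pos: [0.4253, 0.2862, 0.0985]
ee_rot: [[-1.0, -0.001, 0.004], [-0.001, 1.0, 0.004], [-0.004, 0.004, -1.0]]
wrist_force: [-0.1, -0.6, -0.5]
gripper_width: 0.512
gripper_force: 30.0
```

>>> {"name": "nudge_tcp", "arguments": {"motion": [0,-0.02,-0.03,0,0,0,0,0,-0.045,-0.06,0,0,0,0,0,-0.07,-0.095,0,0,0,0,0,-0.095,-0.13,0,0,0,0,0,-0.11,-0.15,0,0,0,0,0,-0.1207,-0.1645,0,0,0,0,0,-0.1207,-0.1645,0,0,0,0,0,-0.1207,-0.1645,0,0,0,0]}}

```text
time_s: 5.4
tcp_pos: [0.5439, 0.1199, 0.0943]
ee_rot: [[-1.0, 0.001, -0.002], [0.001, 1.0, -0.001], [0.002, -0.001, -1.0]]
wrist_force: [-0.2, -0.3, -1.4]
gripper_width: 0.509
gripper_force: 30.0
```

Run:
```python
from h import *
c=cap('scene'); p=c['pixels'][120:270,180:380,::-1]; cv2.imwrite('pics/s1.png',cv2.resize(p,(800,600),interpolation=cv2.INTER_CUBIC))
```

```text
(no output)
```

View pics/s1.png

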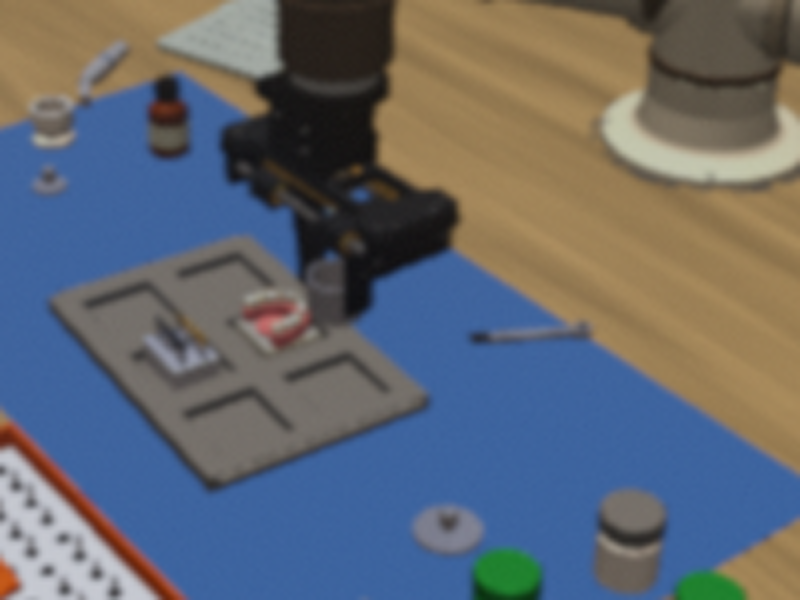

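The dish is held upright between the fingers at crop pixel (328,290), above the near-left well. Now lowering.

>>> {"name": "nudge_tcp", "arguments": {"motion": [0,0,0,0.025,0,0,0,0,0,0,0.045,0,0,0,0,0,0,0.06,0,0,0,0,0,0,0.066,0,0,0,0,0,0,0.069,0,0,0,0,0,0,0.071,0,0,0,0,0,0,0.072,0,0,0,0,0,0,0.073,0,0,0]}}

```text
time_s: 6.25
tcp_pos: [0.5452, 0.1207, 0.0232]
ee_rot: [[-1.0, -0.0, 0.001], [-0.0, 1.0, 0.001], [-0.001, 0.001, -1.0]]
wrist_force: [-0.4, 0.3, -0.4]
gripper_width: 0.51
gripper_force: 30.0
```

>>> {"name": "nudge_tcp", "arguments": {"motion": [0,0,0,0.001,0,0,0,0,0,0,0.002,0,0,0,0,0,0,0.002,0,0,0,0,0,0,0.003,0,0,0,0,0,0,0.003,0,0,0]}}

```text
time_s: 6.75
tcp_pos: [0.5449, 0.1204, 0.0203]
ee_rot: [[-1.0, -0.0, 0.0], [-0.0, 1.0, -0.0], [-0.0, -0.0, -1.0]]
wrist_force: [-2.1, -0.4, 4.0]
gripper_width: 0.511
gripper_force: 30.0
```

>>> {"name": "nudge_tcp", "arguments": {"motion": [0.55,0,0,0,0,0,0,0.6,0,0,0,0,0,0,0.7,0,0,0,0,0,0,0.7,0,0,-0.02,0,0,0,0.7,0,0,-0.06,0,0,0,0.7,0,0,-0.11,0,0,0,0.7,0,0,-0.13,0,0,0,0.7,0,0,-0.13,0,0,0]}}

```text
time_s: 7.55
tcp_pos: [0.5471, 0.1214, 0.1536]
ee_rot: [[-1.0, -0.001, 0.008], [-0.001, 1.0, 0.004], [-0.008, 0.004, -1.0]]
wrist_force: [0.1, -0.7, 0.0]
gripper_width: 0.7
gripper_force: 0.0
```

```bash
python3 -c "
from station import sensors as s;d=s.sense();print(d['tcp_pos'])"
```

```text
[0.54707539 0.12143351 0.15357882]
```

>>> {"name": "nudge_tcp", "arguments": {"motion": [0.7,0.01,-0.04,0,0,0,0,0.7,0.02,-0.085,0,0,0,0,0.7,0.032,-0.13,0,0,0,0,0.7,0.045,-0.175,0,0,0,0,0.7,0.058,-0.22,0,0,0,0,0.7,0.07,-0.265,0,0,0,0,0.7,0.082,-0.31,0,0,0,0,0.7,0.095,-0.355,0,0,0,0], "lines": "1,2"}}

```text
time_s: 8.35
tcp_pos: [0.4484, -0.236, 0.1483]
```

>>> {"name": "nudge_tcp", "arguments": {"motion": [0.7,0.01,-0.03,0,0,0,0,0.7,0.0171,-0.0585,0,0,0,0,0.7,0.0171,-0.0585,0.0,0,0,0,0.7,0.0171,-0.0585,0.03,0,0,0], "lines": "1,2"}}

```text
time_s: 8.75
tcp_pos: [0.4348, -0.2947, 0.1214]
```

>>> {"name": "nudge_tcp", "arguments": {"motion": [0.7,0,0,0.03,0,0,0,0.7,0,0,0.06,0,0,0,0.7,0,0,0.085,0,0,0,0.7,0,0,0.097,0,0,0,0.7,0,0,0.102,0,0,0,0.7,0,0,0.102,0,0,0,0.5,0,0,0.102,0,0,0,0.3,0,0,0.102,0,0,0]}}

```text
time_s: 9.55
tcp_pos: [0.4336, -0.2933, 0.0187]
ee_rot: [[-1.0, -0.0, 0.002], [-0.0, 1.0, -0.001], [-0.002, -0.001, -1.0]]
wrist_force: [-0.2, 0.3, 0.3]
gripper_width: 0.594
gripper_force: 0.0
```

>>> {"name": "nudge_tcp", "arguments": {"motion": [0,0,0,0,0,0,0,0,0,0,0,0,0,0,0,0,0,0,0,0,0,0,0,0,0,0,0,0,0,0,0,0,0,0,0]}}

```text
time_s: 10.05
tcp_pos: [0.4332, -0.2932, 0.0183]
ee_rot: [[-1.0, -0.001, 0.001], [-0.001, 1.0, -0.0], [-0.001, -0.0, -1.0]]
wrist_force: [-0.5, 1.4, 5.9]
gripper_width: 0.449
gripper_force: 30.0
```

>>> {"name": "nudge_tcp", "arguments": {"motion": [0,0,0,-0.01,0,0,0,0,0,0,-0.03,0,0,0,0,0,0,-0.06,0,0,0,0,0,0,-0.08,0,0,0,0,0,0,-0.08,0,0,0], "lines": "1,2"}}

```text
time_s: 10.55
tcp_pos: [0.4346, -0.2938, 0.1006]
```

>>> {"name": "nudge_tcp", "arguments": {"motion": [0,-0.01,0.03,0,0,0,0,0,-0.03,0.07,0,0,0,0,0,-0.048,0.115,0,0,0,0,0,-0.066,0.16,0,0,0,0,0,-0.082,0.2,0,0,0,0,0,-0.0973,0.238,0,0,0,0,0,-0.0973,0.238,0,0,0,0,0,-0.0973,0.238,0,0,0,0]}}

```text
time_s: 11.35
tcp_pos: [0.5292, -0.0542, 0.0963]
ee_rot: [[-1.0, -0.002, -0.003], [-0.002, 1.0, -0.0], [0.003, -0.0, -1.0]]
wrist_force: [-0.5, -0.6, -1.3]
gripper_width: 0.448
gripper_force: 30.0
```

>>> {"name": "nudge_tcp", "arguments": {"motion": [0,0,0,0.025,0,0,0,0,0,0,0.045,0,0,0,0,0,0,0.06,0,0,0,0,0,0,0.067,0,0,0,0,0,0,0.07,0,0,0,0,0,0,0.072,0,0,0,0,0,0,0.073,0,0,0,0,0,0,0.073,0,0,0]}}

```text
time_s: 12.15
tcp_pos: [0.5303, -0.0551, 0.025]
ee_rot: [[-1.0, -0.0, 0.001], [-0.0, 1.0, 0.0], [-0.001, 0.0, -1.0]]
wrist_force: [-0.5, 0.3, -0.6]
gripper_width: 0.448
gripper_force: 30.0
```

>>> {"name": "nudge_tcp", "arguments": {"motion": [0,0,0,0.001,0,0,0,0,0,0,0.002,0,0,0,0,0,0,0.003,0,0,0,0,0,0,0.003,0,0,0,0,0,0,0.003,0,0,0]}}

```text
time_s: 12.65
tcp_pos: [0.5302, -0.055, 0.0223]
ee_rot: [[-1.0, -0.001, 0.0], [-0.001, 1.0, -0.0], [-0.0, -0.0, -1.0]]
wrist_force: [-2.3, 1.1, 5.3]
gripper_width: 0.451
gripper_force: 30.0
```

>>> {"name": "nudge_tcp", "arguments": {"motion": [0.5,0,0,0,0,0,0,0.6,0,0,0,0,0,0,0.7,0,0,0,0,0,0,0.7,0,0,-0.02,0,0,0,0.7,0,0,-0.06,0,0,0,0.7,0,0,-0.11,0,0,0,0.7,0,0,-0.13,0,0,0,0.7,0,0,-0.13,0,0,0], "lines": "1,2"}}

```text
time_s: 13.45
tcp_pos: [0.5324, -0.0548, 0.1554]
```

>>> {"name": "nudge_tcp", "arguments": {"motion": [0.7,0,0.03,0,0,0,0,0.7,0.005,0.08,0,0,0,0,0.7,0.01,0.13,0,0,0,0,0.7,0.012,0.18,0,0,0,0,0.7,0.015,0.23,0,0,0,0,0.7,0.02,0.28,0,0,0,0,0.7,0.0233,0.33,0,0,0,0,0.7,0.0233,0.38,0,0,0,0], "lines": "1,2"}}

```text
time_s: 14.25
tcp_pos: [0.5053, 0.3255, 0.1499]
```

>>> {"name": "nudge_tcp", "arguments": {"motion": [0.7,0,0.04,0,0,0,0,0.7,0,0.07,0,0,0,0,0.7,0,0.07,0,0,0,0,0.7,0,0.07,0.03,0,0,0,0.7,0,0.07,0.03,0,0,0], "lines": "1,2"}}

```text
time_s: 14.75
tcp_pos: [0.5039, 0.3911, 0.1161]
```

Run:
```python
from h import *
c=cap('scene'); p=c['pixels'][90:315,160:460,::-1]; cv2.imwrite('pics/s2.png',cv2.resize(p,(800,600),interpolation=cv2.INTER_CUBIC))
```

```text
(no output)
```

View pics/s2.png

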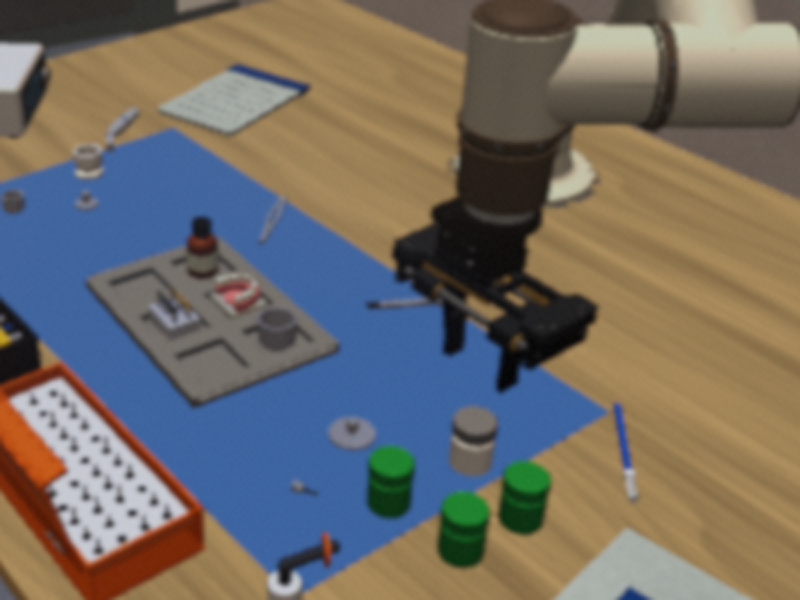

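The dish at (278,328) and the bottle at (201,250) stand upright in their wells. The gripper is above the jar at (473,440). I'll descend in two steps.

>>> {"name": "nudge_tcp", "arguments": {"motion": [0.7,0,0,0.02,0,0,0,0.7,0,0,0.04,0,0,0,0.7,0,0,0.04,0,0,0,0.7,0,0,0.04,0,0,0], "lines": "1,2"}}

```text
time_s: 15.2
tcp_pos: [0.5072, 0.3937, 0.0824]
```

>>> {"name": "nudge_tcp", "arguments": {"motion": [0.7,0,0,0.02,0,0,0,0.7,0,0,0.04,0,0,0,0.7,0,0,0.055,0,0,0,0.7,0,0,0.06,0,0,0,0.7,0,0,0.06,0,0,0]}}

```text
time_s: 15.7
tcp_pos: [0.5068, 0.3939, 0.0215]
ee_rot: [[-1.0, -0.0, -0.0], [-0.0, 1.0, -0.001], [0.0, -0.001, -1.0]]
wrist_force: [-0.8, -0.4, 0.2]
gripper_width: 0.701
gripper_force: 0.0
```

>>> {"name": "nudge_tcp", "arguments": {"motion": [0.5,0,0,0,0,0,0,0.3,0,0,0,0,0,0,0,0,0,0,0,0,0,0,0,0,0,0,0,0,0,0,0,0,0,0,0,0,0,0,0,0,0,0,0,0,0,0,0,0,0]}}

```text
time_s: 16.4
tcp_pos: [0.5072, 0.3947, 0.0226]
ee_rot: [[-1.0, -0.001, 0.002], [-0.001, 1.0, 0.002], [-0.002, 0.002, -1.0]]
wrist_force: [-0.9, 1.8, 5.5]
gripper_width: 0.494
gripper_force: 30.0
```

>>> {"name": "nudge_tcp", "arguments": {"motion": [0,0,0,-0.01,0,0,0,0,0,0,-0.03,0,0,0,0,0,0,-0.06,0,0,0,0,0,0,-0.08,0,0,0,0,0,0,-0.08,0,0,0], "lines": "1,2"}}

```text
time_s: 16.9
tcp_pos: [0.5077, 0.3948, 0.1046]
```

>>> {"name": "nudge_tcp", "arguments": {"motion": [0,-0.01,-0.03,0,0,0,0,0,-0.03,-0.07,0,0,0,0,0,-0.05,-0.115,0,0,0,0,0,-0.07,-0.16,0,0,0,0,0,-0.09,-0.205,0,0,0,0,0,-0.11,-0.25,0,0,0,0,0,-0.1257,-0.282,0,0,0,0,0,-0.1257,-0.282,0,0,0,0], "lines": "1,2"}}

```text
time_s: 17.7
tcp_pos: [0.6323, 0.1072, 0.0992]
```

>>> {"name": "nudge_tcp", "arguments": {"motion": [0,0,0,0,0,0,0,0,0,0,0.025,0,0,0,0,0,0,0.045,0,0,0,0,0,0,0.06,0,0,0,0,0,0,0.067,0,0,0,0,0,0,0.07,0,0,0,0,0,0,0.073,0,0,0,0,0,0,0.073,0,0,0]}}

```text
time_s: 18.5
tcp_pos: [0.6325, 0.1124, 0.0288]
ee_rot: [[-1.0, -0.001, 0.0], [-0.001, 1.0, 0.0], [-0.0, 0.0, -1.0]]
wrist_force: [-0.3, 1.0, -1.8]
gripper_width: 0.496
gripper_force: 30.0
```

>>> {"name": "nudge_tcp", "arguments": {"motion": [0,0,0,0.001,0,0,0,0,0,0,0.002,0,0,0,0,0,0,0.003,0,0,0,0,0,0,0.003,0,0,0,0,0,0,0.003,0,0,0]}}

```text
time_s: 19.0
tcp_pos: [0.6328, 0.112, 0.0266]
ee_rot: [[-1.0, -0.0, 0.001], [-0.0, 1.0, 0.0], [-0.001, 0.0, -1.0]]
wrist_force: [-3.0, 0.1, 5.8]
gripper_width: 0.496
gripper_force: 30.0
```

>>> {"name": "nudge_tcp", "arguments": {"motion": [0.55,0,0,0,0,0,0,0.6,0,0,0,0,0,0,0.7,0,0,0,0,0,0,0.7,0,0,-0.02,0,0,0,0.7,0,0,-0.06,0,0,0,0.7,0,0,-0.1,0,0,0,0.7,0,0,-0.124,0,0,0,0.7,0,0,-0.124,0,0,0], "lines": "1,2"}}

```text
time_s: 19.8
tcp_pos: [0.635, 0.1128, 0.1542]
```

>>> {"name": "nudge_tcp", "arguments": {"motion": [0.7,0.005,-0.03,0,0,0,0,0.7,0.015,-0.075,0,0,0,0,0.7,0.025,-0.12,0,0,0,0,0.7,0.035,-0.165,0,0,0,0,0.7,0.045,-0.21,0,0,0,0,0.7,0.056,-0.255,0,0,0,0,0.7,0.067,-0.3,0,0,0,0,0.7,0.08,-0.345,0,0,0,0], "lines": "1,2"}}

```text
time_s: 20.6
tcp_pos: [0.5515, -0.2346, 0.1483]
```

>>> {"name": "nudge_tcp", "arguments": {"motion": [0.7,0.01,-0.045,0,0,0,0,0.7,0.02,-0.09,0,0,0,0,0.7,0.03,-0.13,0,0,0,0,0.7,0.04,-0.1471,0,0,0,0,0.7,0.04,-0.1471,0,0,0,0,0.7,0.04,-0.1471,0.03,0,0,0,0.7,0.04,-0.1471,0.06,0,0,0,0.7,0.04,-0.1471,0.06,0,0,0], "lines": "1,2"}}

```text
time_s: 21.4
tcp_pos: [0.5095, -0.3775, 0.0843]
```

>>> {"name": "nudge_tcp", "arguments": {"motion": [0.7,0,0,0.03,0,0,0,0.7,0,0,0.05,0,0,0,0.7,0,0,0.065,0,0,0,0.7,0,0,0.073,0,0,0,0.7,0,0,0.073,0,0,0,0.7,0,0,0.073,0,0,0]}}

```text
time_s: 22.0
tcp_pos: [0.5134, -0.3803, 0.0177]
ee_rot: [[-1.0, -0.001, 0.001], [-0.001, 1.0, -0.001], [-0.001, -0.001, -1.0]]
wrist_force: [0.1, 0.2, 0.5]
gripper_width: 0.701
gripper_force: 0.0
```

>>> {"name": "nudge_tcp", "arguments": {"motion": [0.5,0,0,0,0,0,0,0.3,0,0,0,0,0,0,0,0,0,0,0,0,0,0,0,0,0,0,0,0,0,0,0,0,0,0,0,0,0,0,0,0,0,0,0,0,0,0,0,0,0]}}

```text
time_s: 22.7
tcp_pos: [0.5127, -0.3802, 0.0171]
ee_rot: [[-1.0, -0.0, 0.0], [-0.0, 1.0, -0.0], [-0.0, -0.0, -1.0]]
wrist_force: [-0.7, 2.4, 4.3]
gripper_width: 0.466
gripper_force: 30.0
```

>>> {"name": "nudge_tcp", "arguments": {"motion": [0,0,0,-0.01,0,0,0,0,0,0,-0.03,0,0,0,0,0,0,-0.06,0,0,0,0,0,0,-0.08,0,0,0,0,0,0,-0.08,0,0,0], "lines": "1,2"}}

```text
time_s: 23.2
tcp_pos: [0.5144, -0.3813, 0.1002]
```

>>> {"name": "nudge_tcp", "arguments": {"motion": [0,-0.01,0.03,0,0,0,0,0,-0.025,0.075,0,0,0,0,0,-0.04,0.12,0,0,0,0,0,-0.055,0.165,0,0,0,0,0,-0.07,0.21,0,0,0,0,0,-0.085,0.255,0,0,0,0,0,-0.1,0.3,0,0,0,0,0,-0.1052,0.3167,0,0,0,0], "lines": "1,2"}}

```text
time_s: 24.0
tcp_pos: [0.6183, -0.0597, 0.0953]
```

>>> {"name": "nudge_tcp", "arguments": {"motion": [0,0,0,0,0,0,0,0,0,0,0.025,0,0,0,0,0,0,0.045,0,0,0,0,0,0,0.06,0,0,0,0,0,0,0.067,0,0,0,0,0,0,0.07,0,0,0,0,0,0,0.073,0,0,0,0,0,0,0.073,0,0,0]}}

```text
time_s: 24.8
tcp_pos: [0.6178, -0.0637, 0.0238]
ee_rot: [[-1.0, 0.0, 0.001], [0.0, 1.0, 0.0], [-0.001, 0.0, -1.0]]
wrist_force: [0.5, 0.0, -1.2]
gripper_width: 0.465
gripper_force: 30.0
```

>>> {"name": "nudge_tcp", "arguments": {"motion": [0,0,0,0.001,0,0,0,0,0,0,0.002,0,0,0,0,0,0,0.003,0,0,0,0,0,0,0.003,0,0,0,0,0,0,0.003,0,0,0]}}

```text
time_s: 25.3
tcp_pos: [0.6179, -0.0633, 0.0211]
ee_rot: [[-1.0, -0.001, 0.001], [-0.001, 1.0, -0.0], [-0.001, -0.0, -1.0]]
wrist_force: [-0.6, 1.2, 2.1]
gripper_width: 0.469
gripper_force: 30.0
```

>>> {"name": "nudge_tcp", "arguments": {"motion": [0.55,0,0,0,0,0,0,0.6,0,0,0,0,0,0,0.7,0,0,0,0,0,0,0.7,0,0,-0.02,0,0,0,0.7,0,0,-0.06,0,0,0,0.7,0,0,-0.1,0,0,0,0.7,0,0,-0.13,0,0,0,0.7,0,0,-0.13,0,0,0], "lines": "1,2"}}

```text
time_s: 26.1
tcp_pos: [0.6207, -0.0634, 0.1561]
```

>>> {"name": "nudge_tcp", "arguments": {"motion": [0.5,0.005,0.04,0,0,0,0,0.5,0.01,0.09,0,0,0,0,0.5,0.015,0.14,0,0,0,0,0.5,0.02,0.19,0,0,0,0,0.5,0.025,0.24,0,0,0,0,0.5,0.03,0.29,0,0,0,0,0.5,0.0372,0.33,0,0,0,0,0.5,0.0372,0.3581,0,0,0,0], "lines": "1,2"}}

```text
time_s: 26.9
tcp_pos: [0.5789, 0.2974, 0.1494]
```

>>> {"name": "nudge_tcp", "arguments": {"motion": [0.5,0,0,0,0,0,0,0.5,0,0,0.03,0,0,0,0.5,0,0,0.06,0,0,0,0.5,0,0,0.08,0,0,0,0.5,0,0,0.09,0,0,0,0.5,0,0,0.09,0,0,0,0.5,0,0,0.09,0,0,0,0.5,0,0,0.09,0,0,0]}}

```text
time_s: 27.7
tcp_pos: [0.5812, 0.2951, 0.062]
ee_rot: [[-1.0, -0.0, 0.002], [-0.0, 1.0, 0.002], [-0.002, 0.002, -1.0]]
wrist_force: [0.4, 0.9, 0.0]
gripper_width: 0.502
gripper_force: 0.0
```

Run:
```python
from h import *
c=cap('top'); W=cloud(c)
def pr(p):
    T=np.linalg.inv(c['world_from_camera']); q=T[:3,:3]@p+T[:3,3]; return (c['K'][0,0]*q[0]/-q[2]+c['K'][0,2], -c['K'][1,1]*q[1]/-q[2]+c['K'][1,2])
for n,p,r,z0 in (('dish',(.5444,.1205,.038),.03,.032),('jar',(.632,.1131,.061),.03,.055),('cup',(.6172,-.0623,.042),.03,.036),('bottle',(.5296,-.0549,.079),.03,.072)):
    m=(np.hypot(W[...,0]-p[0],W[...,1]-p[1])<r)&(W[...,2]>z0); S=W[m][:,:2].astype(np.float32)
    print(n,len(S),cv2.minEnclosingCircle(S),(S.min(0)+S.max(0))/2,np.median(W[m][:,2]))
a=cv2.resize(c['pixels'][130:220,130:320,::-1],(760,360),interpolation=cv2.INTER_CUBIC); cv2.imwrite('pics/t2.png',a)
```

```text
dish 62 ((0.5441209673881531, 0.11971527338027954), 0.022736718878149986) [0.5440903  0.11934578] 0.03734747897126067
jar 209 ((0.6323092579841614, 0.1109253391623497), 0.022455371916294098) [0.6320912  0.11039238] 0.060773791711950076
cup 68 ((0.6172215938568115, -0.06402558833360672), 0.020914090797305107) [ 0.61789644 -0.06413125] 0.041615475308063865
bottle 73 ((0.5284168720245361, -0.05574579909443855), 0.012509111315011978) [ 0.5285595  -0.05562335] 0.07931770062190613
```

View pics/t2.png

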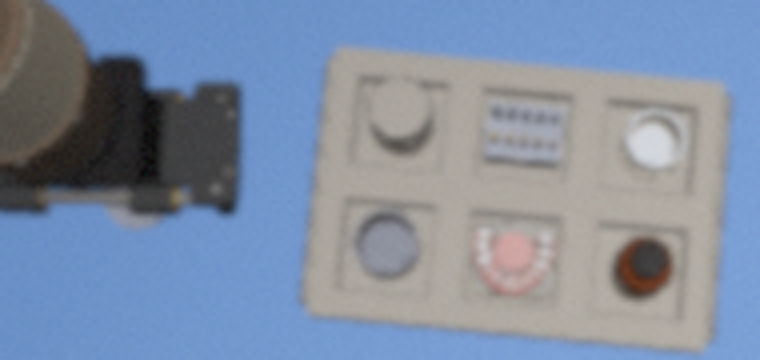

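All four objects stand in their wells: dish (388,245), jar (400,110), cup (655,140) and bottle (643,268). The gripper is above the big lid, so I'll grip its knob.

>>> {"name": "nudge_tcp", "arguments": {"motion": [0.5,0,0,0.02,0,0,0,0.5,0,0,0.035,0,0,0,0.5,0,0,0.045,0,0,0,0.5,0,0,0.049,0,0,0,0.5,0,0,0.049,0,0,0,0.3,0,0,0.049,0,0,0,0.2,0,0,0.049,0,0,0,0.2,0,0,0.049,0,0,0]}}

```text
time_s: 28.55
tcp_pos: [0.5807, 0.2949, 0.0122]
ee_rot: [[-1.0, -0.0, 0.001], [-0.0, 1.0, 0.001], [-0.001, 0.001, -1.0]]
wrist_force: [0.5, 0.2, 0.6]
gripper_width: 0.31
gripper_force: 0.0
```

>>> {"name": "nudge_tcp", "arguments": {"motion": [0,0,0,0,0,0,0,0,0,0,0,0,0,0,0,0,0,0,0,0,0,0,0,0,0,0,0,0,0,0,0,0,0,0,0,0,0,0,0,0,0,0]}}

```text
time_s: 29.15
tcp_pos: [0.5806, 0.2949, 0.0119]
ee_rot: [[-1.0, -0.0, 0.001], [-0.0, 1.0, 0.0], [-0.001, 0.0, -1.0]]
wrist_force: [-0.9, 1.1, 2.5]
gripper_width: 0.125
gripper_force: 30.0
```

>>> {"name": "nudge_tcp", "arguments": {"motion": [0,0,0,-0.01,0,0,0,0,0,0,-0.03,0,0,0,0,0,0,-0.06,0,0,0,0,0,0,-0.08,0,0,0,0,0,0,-0.08,0,0,0,0,0,0,-0.08,0,0,0]}}

```text
time_s: 29.75
tcp_pos: [0.5801, 0.2945, 0.0918]
ee_rot: [[-1.0, 0.0, -0.0], [0.0, 1.0, 0.001], [0.0, 0.001, -1.0]]
wrist_force: [-0.4, -0.1, -0.6]
gripper_width: 0.131
gripper_force: 30.0
```

>>> {"name": "nudge_tcp", "arguments": {"motion": [0,-0.01,-0.04,0,0,0,0,0,-0.02,-0.08,0,0,0,0,0,-0.03,-0.12,0,0,0,0,0,-0.0356,-0.155,0,0,0,0,0,-0.0356,-0.1753,0,0,0,0,0,-0.0356,-0.1753,0,0,0,0,0,-0.0356,-0.1753,0,0,0,0,0,-0.0356,-0.1753,0,0,0,0]}}

```text
time_s: 30.55
tcp_pos: [0.6157, 0.1204, 0.0912]
ee_rot: [[-1.0, -0.001, -0.0], [-0.001, 1.0, -0.0], [0.0, -0.0, -1.0]]
wrist_force: [-0.2, 0.8, -0.9]
gripper_width: 0.129
gripper_force: 30.0
```

>>> {"name": "nudge_tcp", "arguments": {"motion": [0,0,0,0.01,0,0,0,0,0,0,0.025,0,0,0,0,0,0,0.035,0,0,0,0,0,0,0.035,0,0,0,0,0,0,0.035,0,0,0,0,0,0,0.035,0,0,0]}}

```text
time_s: 31.15
tcp_pos: [0.618, 0.1212, 0.069]
ee_rot: [[-1.0, -0.006, 0.008], [-0.006, 1.0, -0.0], [-0.008, -0.0, -1.0]]
wrist_force: [-18.4, 0.3, 51.8]
gripper_width: 0.129
gripper_force: 58.9
```

Run:
```python
from h import *
c=cap('scene'); p=c['pixels'][160:235,230:330,::-1]; cv2.imwrite('pics/s3.png',cv2.resize(p,(800,600),interpolation=cv2.INTER_CUBIC))
```

```text
(no output)
```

View pics/s3.png

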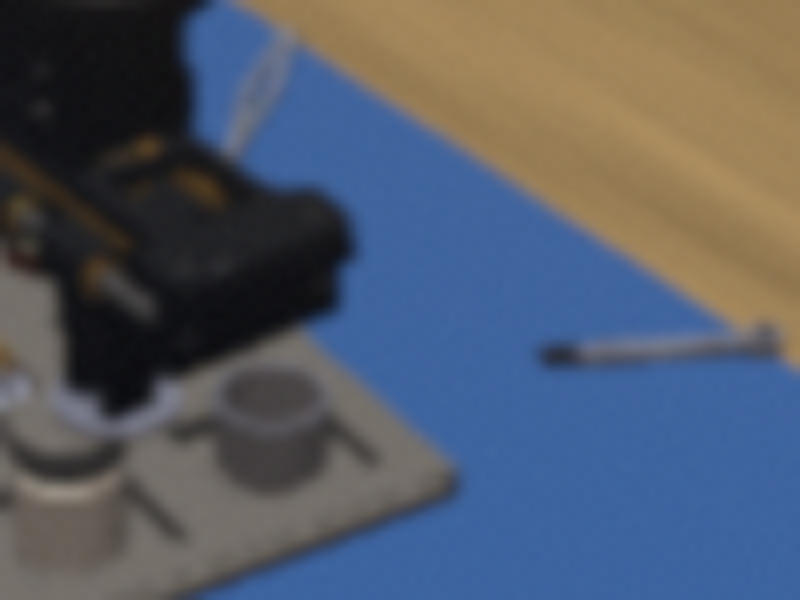

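My mistake: I got the sign of dx wrong, so the lid went down onto the jar's cap, pressing with about 52 N. Raising straight up, then I'll check the lid's grip and the jar.

>>> {"name": "nudge_tcp", "arguments": {"motion": [0,0,0,-0.01,0,0,0,0,0,0,-0.02,0,0,0,0,0,0,-0.035,0,0,0,0,0,0,-0.05,0,0,0,0,0,0,-0.05,0,0,0]}}

```text
time_s: 31.7
tcp_pos: [0.617, 0.1202, 0.1074]
ee_rot: [[-1.0, -0.001, 0.003], [-0.001, 1.0, 0.001], [-0.003, 0.001, -1.0]]
wrist_force: [0.1, -0.1, -0.3]
gripper_width: 0.128
gripper_force: 41.7
```

>>> {"name": "nudge_tcp", "arguments": {"motion": [0,0.02,0,0,0,0,0,0,0.04,0,0,0,0,0,0,0.06,0,0,0,0,0,0,0.0712,0,0,0,0,0,0,0.0712,0,0,0,0,0,0,0.0712,0,0,0,0,0,0,0.0712,0,0,0,0,0]}}

```text
time_s: 32.4
tcp_pos: [0.5457, 0.1196, 0.1063]
ee_rot: [[-1.0, -0.0, 0.0], [-0.0, 1.0, 0.0], [-0.0, 0.0, -1.0]]
wrist_force: [-0.2, 0.1, -0.3]
gripper_width: 0.128
gripper_force: 41.7
```

Run:
```python
from h import *
c=cap('scene'); p=c['pixels'][150:240,220:340,::-1]; cv2.imwrite('pics/s4.png',cv2.resize(p,(800,600),interpolation=cv2.INTER_CUBIC))
W=cloud(c)
m=(np.hypot(W[...,0]-.632,W[...,1]-.112)<.03)&(W[...,2]>.053)&(W[...,2]<.07); S=W[m]
print(len(S),(S[:,:2].min(0)+S[:,:2].max(0))/2,np.ptp(S,axis=0),np.percentile(S[:,2],[50,90,98]))
```

```text
132 [0.63209336 0.11498326] [0.04284594 0.04737745 0.01200159] [0.06111606 0.06378803 0.06484071]
```

View pics/s4.png

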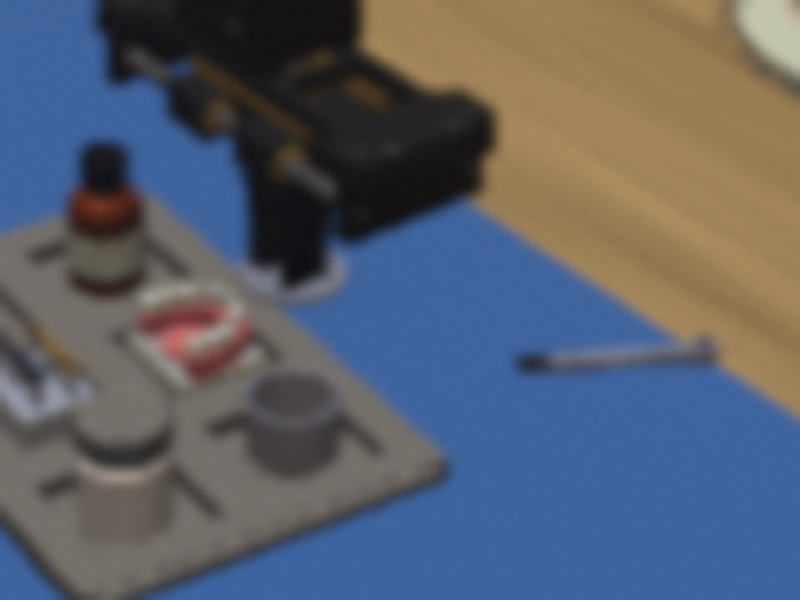

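The jar still stands upright at (125,465), and the lid is still held at (300,280). I'll measure the lid's tilt.

Run:
```python
from h import *
for n in('scene','top'):
    c=cap(n); W=cloud(c)
    m=(np.hypot(W[...,0]-.546,W[...,1]-.12)<.03)&(W[...,2]>.085)&(W[...,2]<.107); S=W[m]
    if len(S)<5: print(n,len(S)); continue
    print(n,len(S),'min/max',S.min(0),S.max(0),'mid',(S.min(0)+S.max(0))/2)
    (x,y),r=cv2.minEnclosingCircle(S[:,:2].astype(np.float32)); print('circ',x,y,r)
    k=np.ones(len(S),bool)
    for _ in range(5):
        A=np.c_[S[:,:2]-[.546,.12],np.ones(len(S))]; f=np.linalg.lstsq(A[k],S[k,2],rcond=None)[0]; k=abs(S[:,2]-A@f)<.003
    print('plane',f,'deg',np.degrees(np.arctan(f[:2])),k.sum())
    for s in S[::max(1,len(S)//25)]: print(np.round(s*1000,1),end=' ')
    print()
```

```text
scene 47 min/max [0.51795837 0.09937287 0.10215159] [0.56702182 0.14602689 0.10698189] mid [0.54249009 0.12269988 0.10456674]
circ 0.541914165019989 0.1227269172668457 0.025234704837203026
plane [-0.01328631 -0.00219009  0.10586611] deg [-0.76120486 -0.12548299] 46
[518.  115.1 105.6] [551.2  99.4 106.7] [553.9 102.9 106.1] [522.3 125.6 105.6] [520.5 128.2 106.2] [554.8 109.2 106.1] [549.9 112.6 105.9] [527.9 128.  105.4] [526.7 131.2 106.6] [524.4 133.1 106.7] [560.8 107.3 103.9] [561.2 112.9 107. ] [555.9 115.6 106.3] [535.  132.2 106.8] [531.4 132.4 105.5] [530.1 135.5 106.7] [527.6 137.1 106.5] [565.3 113.5 105.4] [563.8 116.3 106.3] [561.4 118.1 106.3] [558.3 118.8 105.4] [556.6 121.5 106.1] [537.7 135.6 106.1] [534.5 136.4 105.3] [530.1 140.3 105.6] [567.  120.7 106.3] [558.4 123.9 104.6] [549.9 132.2 105.6] [546.4 137.3 106.9] [542.1 136.6 104.9] [541.5 140.5 106.7] [535.6 142.6 105.5] [564.9 122.7 103. ] [562.  128.8 105.1] [558.1 133.4 106. ] [555.8 135.1 105.9] [551.1 138.7 106. ] [547.5 138.8 104.7] [546.8 142.6 106.4] [544.4 144.3 106.3] [542.  146.  106.3] [560.2 131.2 102.2] [561.8 138.2 106.5] [558.8 139.1 105.8] [556.4 140.7 105.7] [553.1 141.2 104.6] [551.5 144.  105.5] 
top 10 min/max [0.52105689 0.11589032 0.1032769 ] [0.52414891 0.13119953 0.10662254] mid [0.5226029  0.12354492 0.10494972]
circ 0.5224041938781738 0.12354492396116257 0.007858921773731709
plane [-0.42257782  0.05299063  0.09559782] deg [-22.90784087   3.03330227] 10
[523.7 131.2 105.4] [523.7 128.6 105.8] [523.7 121.  106.1] [523.8 118.6 105.3] [524.1 116.2 103.3] [521.1 126.1 105.7] [521.1 123.5 106.6] [521.2 121.  105.8] [521.2 118.5 105.8] [521.1 115.9 106.6]
```

The lid is level, with the disc now against the fingertips. I'll compare the lid's centre with the dish's in the same camera, because the pressing may have shifted it.

Create fit.py:
```python
from h import *
from scipy.spatial import ConvexHull
from scipy.optimize import least_squares
def fit(S,r):
    H=S[ConvexHull(S).vertices]
    f=least_squares(lambda p:np.hypot(*(H-p[:2]).T)-p[2],[*H.mean(0),r],loss='soft_l1',f_scale=.001)
    g=least_squares(lambda p:np.hypot(*(H-p).T)-r,H.mean(0),loss='soft_l1',f_scale=.001)
    return 'free',f.x.round(4),'fixed',g.x.round(4)
L=[];D=[];DT=[]
for i in range(4):
    c=eyes.capture('scene'); W=cloud(c); d=np.hypot(W[...,0]-.5435,W[...,1]-.121)
    L.append(W[(d<.029)&(W[...,2]>.1)&(W[...,2]<.109)]); D.append(W[(d<.029)&(W[...,2]>.034)&(W[...,2]<.046)])
L=np.vstack(L);D=np.vstack(D)
print('lid',fit(L[:,:2],.0245),np.percentile(L[:,2],[10,50,90])); print('dish',fit(D[:,:2],.023),np.percentile(D[:,2],[10,50,90]))
print(sensors.sense()['tcp_pos'])
```

```bash
python3 fit.py
```

```text
lid ('free', array([0.5425, 0.1215, 0.0253]), 'fixed', array([0.5433, 0.1218])) [0.10458584 0.106632   0.1083552 ]
dish ('free', array([0.543 , 0.1215, 0.0241]), 'fixed', array([0.5432, 0.122 ])) [0.03480094 0.03744433 0.0400702 ]
[0.54497714 0.1193205  0.10646371]
```

>>> {"name": "nudge_tcp", "arguments": {"motion": [0,0,0.0005,0.02,0,0,0,0,0,0.0005,0.04,0,0,0,0,0,0.0005,0.05,0,0,0,0,0,0.0005,0.057,0,0,0,0,0,0.0005,0.057,0,0,0,0,0,0.0005,0.057,0,0,0]}}

```text
time_s: 33.35
tcp_pos: [0.5453, 0.1201, 0.0501]
ee_rot: [[-1.0, -0.0, 0.001], [-0.0, 1.0, 0.0], [-0.001, 0.0, -1.0]]
wrist_force: [-0.4, 0.0, -0.3]
gripper_width: 0.128
gripper_force: 41.7
```

>>> {"name": "nudge_tcp", "arguments": {"motion": [0,0,0,0.001,0,0,0,0,0,0,0.002,0,0,0,0,0,0,0.003,0,0,0,0,0,0,0.003,0,0,0,0,0,0,0.003,0,0,0]}}

```text
time_s: 33.85
tcp_pos: [0.5448, 0.1199, 0.0466]
ee_rot: [[-1.0, -0.0, 0.0], [-0.0, 1.0, 0.0], [-0.0, 0.0, -1.0]]
wrist_force: [0.1, 0.1, -1.1]
gripper_width: 0.131
gripper_force: 41.7
```

>>> {"name": "nudge_tcp", "arguments": {"motion": [0,0,0,0.001,0,0,0,0,0,0,0.002,0,0,0,0,0,0,0.003,0,0,0,0,0,0,0.003,0,0,0,0,0,0,0.003,0,0,0]}}

```text
time_s: 34.35
tcp_pos: [0.5448, 0.1199, 0.0435]
ee_rot: [[-1.0, -0.0, -0.0], [-0.0, 1.0, -0.0], [0.0, -0.0, -1.0]]
wrist_force: [-0.2, 0.3, -0.3]
gripper_width: 0.131
gripper_force: 41.7
```

>>> {"name": "nudge_tcp", "arguments": {"motion": [0,0,0,0.0005,0,0,0,0,0,0,0.001,0,0,0,0,0,0,0.001,0,0,0,0,0,0,0.001,0,0,0]}}

```text
time_s: 34.75
tcp_pos: [0.5448, 0.1199, 0.0425]
ee_rot: [[-1.0, -0.0, -0.0], [-0.0, 1.0, -0.0], [0.0, -0.0, -1.0]]
wrist_force: [-0.4, -0.3, -0.3]
gripper_width: 0.129
gripper_force: 41.7
```

>>> {"name": "nudge_tcp", "arguments": {"motion": [0,0,0,0.0005,0,0,0,0,0,0,0.001,0,0,0,0,0,0,0.001,0,0,0,0,0,0,0.001,0,0,0]}}

```text
time_s: 35.15
tcp_pos: [0.5449, 0.1199, 0.0416]
ee_rot: [[-1.0, -0.0, 0.0], [-0.0, 1.0, 0.0], [-0.0, 0.0, -1.0]]
wrist_force: [0.1, 0.1, 0.1]
gripper_width: 0.128
gripper_force: 41.8
```

>>> {"name": "nudge_tcp", "arguments": {"motion": [0,0,0,0.0005,0,0,0,0,0,0,0.0005,0,0,0,0,0,0,0.001,0,0,0,0,0,0,0.001,0,0,0]}}

```text
time_s: 35.55
tcp_pos: [0.5449, 0.1199, 0.0414]
ee_rot: [[-1.0, -0.001, 0.0], [-0.001, 1.0, -0.0], [-0.0, -0.0, -1.0]]
wrist_force: [-3.5, -0.2, 6.0]
gripper_width: 0.128
gripper_force: 42.7
```

>>> {"name": "nudge_tcp", "arguments": {"motion": [0.2,0,0,-0.001,0,0,0,0.3,0,0,-0.001,0,0,0,0.35,0,0,-0.001,0,0,0,0.35,0,0,-0.02,0,0,0,0.35,0,0,-0.05,0,0,0,0.35,0,0,-0.09,0,0,0,0.35,0,0,-0.12,0,0,0,0.35,0,0,-0.12,0,0,0]}}

```text
time_s: 36.35
tcp_pos: [0.5476, 0.121, 0.1653]
ee_rot: [[-1.0, -0.001, 0.009], [-0.001, 1.0, 0.004], [-0.009, 0.004, -1.0]]
wrist_force: [0.2, -0.3, -0.0]
gripper_width: 0.351
gripper_force: 0.0
```

>>> {"name": "nudge_tcp", "arguments": {"motion": [0.5,0.02,0.04,0,0,0,0,0.5,0.04,0.08,0,0,0,0,0.5,0.05,0.12,0,0,0,0,0.5,0.06,0.16,0,0,0,0,0.5,0.07,0.2,0,0,0,0,0.5,0.07,0.23,0,0,0,0,0.5,0.07,0.23,0,0,0,0,0.5,0.07,0.23,0,0,0,0], "lines": "1,2"}}

```text
time_s: 37.15
tcp_pos: [0.474, 0.3499, 0.1591]
```

Run:
```python
from h import *
c=cap('top'); W=cloud(c)
b=cv2.resize(c['pixels'][130:220,200:320,::-1],(400,300),interpolation=cv2.INTER_CUBIC)
m=(np.hypot(W[...,0]-.5444,W[...,1]-.12)<.026)&(W[...,2]>.035)&(W[...,2]<.052); S=W[m]
A=np.c_[S[:,:2]-[.5444,.12],np.ones(len(S))]; k=S[:,2]<.046
for _ in range(5):
    f=np.linalg.lstsq(A[k],S[k,2],rcond=None)[0]; k=abs(S[:,2]-A@f)<.003
print('lid plane deg',np.degrees(np.arctan(f[:2])),'z',f[2],k.sum(),cv2.minEnclosingCircle(S[:,:2].astype(np.float32)))
m=(np.hypot(W[...,0]-.632,W[...,1]-.111)<.03)&(W[...,2]>.055); S=W[m]
A=np.c_[S[:,:2]-[.632,.111],np.ones(len(S))];print('jar plane',np.degrees(np.arctan(np.linalg.lstsq(A,S[:,2],rcond=None)[0][:2])),np.median(S[:,2]),cv2.minEnclosingCircle(S[:,:2].astype(np.float32)))
c=cap('scene'); a=cv2.resize(c['pixels'][150:240,200:320,::-1],(400,300),interpolation=cv2.INTER_CUBIC)
cv2.imwrite('pics/f.png',np.hstack([a,b]))
```

```text
lid plane deg [0.36125401 0.44651621] z 0.04115054282028489 204 ((0.5433611869812012, 0.11899955570697784), 0.024468012154102325)
jar plane [ 0.57133155 -0.23802094] 0.06068004493094514 ((0.6320424675941467, 0.1105143204331398), 0.02244935929775238)
```

View pics/f.png

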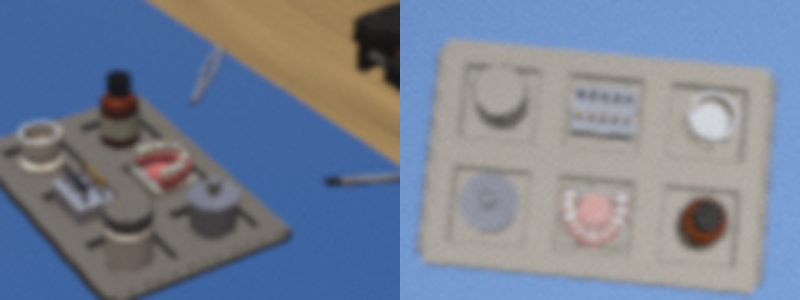

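The lid sits flat on the dish, at (213,195) in the left half and (490,200) in the right. Its disc top measures 41 mm, as it should. The jar, cup and bottle are upright in their wells.

```bash
python3 -c "
from station import workorder as w;print(w.finish_job())"
```

```text
the job is handed in; nothing more can be done
None
```

The tray is set and handed in at about 37 s: the dish (lid seated flat), bottle, jar and cup stand upright in their wells and the small lid was never touched, but a wrong-direction move of mine pressed the held lid onto the jar's cap with a wrist force of about 52 N (limit 120 N), after which the jar measured upright and in place.

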